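# Roll the last cap strip home

### The job

Take the hand roller out of its stand and roll the blue cap strip down onto its tubes: start on the cap at the orange-tab end, press firmly and roll to the other end in one stroke without lifting off, until every blue cap is fully home like the white ones; the caps crack if pressed with more than about 25 N. Then stand the roller back upright in its stand. Touch the block and its caps only with the roller, and leave everything else on the bench where it is.

Things in the scene. Friction and masses are not known exactly. Their poses are not given: they have to be found in the camera images.
- roller: Hand roller, upright, about 0.26 kg. Black rubber wheel, radius 20, 14 wide, turning freely on an axle along the roller's x axis: it rolls along y. Aluminium fork round it, 30 (x) by 40 (y) mm, from 12 to 52 mm above the origin; red handle above that. Origin: lowest point of the wheel; z points up the handle.
- roller_handle (a point): Middle of the roller's red handle, 100 mm above the wheel's lowest point. The handle is 30 (x) by 22 (y) mm and reaches from 58 to 140 mm above the wheel's lowest point; axes as the roller's.
- stand: Grey roller stand, fixed. Origin: underside centre. Open pocket 36 (x) by 46 (y) mm, 3 mm free all round the fork, walls up to 50 mm above the bench. Inside, the fork rests on ledges 28 mm above the bench and the wheel hangs free: the roller's origin is then on the stand's z axis, 16 mm above the bench, its axes parallel to the stand's (either way round).
- nest: Dark metal nest, fixed, 120 (x) by 160 (y) mm, rim 26 mm high. Origin: underside centre. A pale 24-tube block (86 by 128 mm) stands in it on a soft sponge pad. Four rows of six caps run along the nest's y axis: three white rows are home, the fourth, a blue six-cap strip at the +x edge, stands proud.
- tab_end (a point): Point on the nest's rim level, 26 mm above the bench, straight below the first blue cap (cap0, orange tab beyond it). The block's height and its lean along the strip (up to 3.5 degrees) are not measured: tops of caps that are home lie anywhere from 52 to 71 mm above the bench. The block gives under load, about 1 mm for every 16 N, and springs back.
- plain_end (a point): The same below the last blue cap (cap5), 90 mm from tab_end along the nest's +y axis. Note: set on a cap's middle, the wheel soon meets the proud cap beside it too and the two share the load; on the outer half of the first cap it meets that cap alone.
- cap0 (a joint): How far blue cap 0 of 0 to 5, counted from the tab end (the cap with the orange tab, at point tab_end), is pushed in, in m: 0 = 5 mm proud, 0.005 = fully home, level with the white caps. Head 16 mm across, next cap 18 mm further. It grips its tube: it moves down only under about 11 N and stays where it is left.
- cap1 (a joint): How far blue cap 1 of 0 to 5, counted from the tab end, is pushed in, in m: 0 = 5 mm proud, 0.005 = fully home, level with the white caps. Head 16 mm across, next cap 18 mm further. It grips its tube: it moves down only under about 11 N and stays where it is left.
- cap2 (a joint): How far blue cap 2 of 0 to 5, counted from the tab end, is pushed in, in m: 0 = 5 mm proud, 0.005 = fully home, level with the white caps. Head 16 mm across, next cap 18 mm further. It grips its tube: it moves down only under about 11 N and stays where it is left.
- cap3 (a joint): How far blue cap 3 of 0 to 5, counted from the tab end, is pushed in, in m: 0 = 5 mm proud, 0.005 = fully home, level with the white caps. Head 16 mm across, next cap 18 mm further. It grips its tube: it moves down only under about 11 N and stays where it is left.
- cap4 (a joint): How far blue cap 4 of 0 to 5, counted from the tab end, is pushed in, in m: 0 = 5 mm proud, 0.005 = fully home, level with the white caps. Head 16 mm across, next cap 18 mm further. It grips its tube: it moves down only under about 11 N and stays where it is left.
- cap5 (a joint): How far blue cap 5 of 0 to 5, counted from the tab end (at point plain_end), is pushed in, in m: 0 = 5 mm proud, 0.005 = fully home, level with the white caps. Head 16 mm across, next cap 18 mm further. It grips its tube: it moves down only under about 11 N and stays where it is left.
- spare_strip: Bystander: spare white six-cap strip with an orange tab lying on the bench, 106 x 16 x 13 mm, origin at its underside centre.
- brush: Bystander: flat dusting brush lying on the bench, 170 mm long, about 15 mm high.
- marker: Bystander: marker pen lying on the bench, 130 mm long, 13 mm thick.
- slide_box: Bystander: dark blue slide box, 92 x 177 x 34 mm, origin at its underside centre.
- jar: Bystander: white jar with a blue cap, 72 mm across, 95 mm high, origin at its underside centre.
- spray: Bystander: white spray bottle with a blue nozzle, 76 mm across, 217 mm high, origin at its underside centre.
- cassette_tray: Bystander: grey tray of tissue cassettes, 120 x 160 x 22 mm, origin at its underside centre.
There are look-alikes about, which are no part of the job. Leave any green or yellow look-alike of the roller alone.

How it is judged (in metres and radians):
On the way, in this order (a step that is already met when the one before it is completed fails the run):
1. the roller is lifted clear of its stand (z of roller in the frame of stand above 0.055 m), for 0.1 s.
2. the first two caps at the tab end are pushed in more than 2 mm, with the roller pressing on the strip (value of joint each of cap0, cap1 above 0.002 m and contact force between roller and nest above 2 N), for 0.02 s.
3. all six blue caps are home, with the roller pressing on the strip (value of joint each of cap0, cap1, cap2, cap3, cap4, cap5 above 0.0035 m and contact force between roller and nest above 2 N), for 0.05 s.
At the end, for the whole second after the job is handed in: every blue cap is home (pushed in more than 3.5 mm of 5 mm, that is within 1.5 mm of fully home), and the roller stands at rest, upright within 0.12 rad, down in the pocket of its stand (within 8 mm of its axis, origin within 5 mm of its resting height), released (value of joint each of cap0, cap1, cap2, cap3, cap4, cap5 above 0.0035 m and horizontal distance between roller and stand below 0.008 m and z of roller in the frame of stand below 0.021 m and angle between roller's own z axis and vertical below 0.12 rad and linear speed of roller below 0.02 m/s); the robot touches nothing.
It fails at once if the roller presses on the block or its caps with more than 25 N (contact force between roller and nest above 25 N).
It fails at once if the gripper or arm touches the nest, block or caps (contact force between any of the fingers, the arm and nest above 1 N).
It fails at once if the strip is rolled from the wrong end: the fourth cap is home while the first is still pushed in less than 2 mm (value of joint cap3 above 0.0035 m and value of joint cap0 below 0.002 m).
It fails at once if the stroke is broken: with the first cap pushed in more than 2 mm and the last not yet home, the roller's lowest point is raised more than 90 mm above the bench (at least 14 mm off the strip) (value of joint cap0 above 0.002 m and not (value of joint cap5 above 0.0035 m) and z of roller in the frame of nest above 0.09 m).
It fails at once if a bystander is moved by more than 30 mm (distance of any of spare_strip, brush, marker, slide_box, jar, spray, cassette_tray from where it was at the start of the episode above 0.03 m).
It also fails if it takes over 72 s, if anything falls off the work surface, if the arm or the gripper's body presses on something with over 40 N, if the wrist force passes 120 N, or if a joint passes its speed limit or range.

### The arm

A 6-joint arm with a two-finger parallel gripper is mounted at the origin on the work surface. World frame = base frame: x ahead of the robot, y to its left, z up, the work surface at z = 0. Lengths are in m, angles in degrees, forces in N, time in s.
With the tool pointing down it reaches from about 0.35 to 0.875 m from the base axis. Payload 15.5 kg.
Tool frame: the origin (TCP) lies at the very end of the fingers, on their centre line; the grasp point (between the pads) lies 19 mm behind it; z points along the fingers, y is the line along which they close (so a half turn about z gives the same grasp; the last joint's range is limited). The gripper opens to 85 mm and grips with 20 to 120 N. Pads are 22 mm wide; open, the fingers measure 114 mm over their backs; the gripper's body (76 mm by 85 mm) begins 54 mm behind the grasp point. The pads swing forward as they close: fully open they stand 13 mm farther back than shut.
Start: joints at [-69.643, 28.281, 77.091, -0, 74.628, -5.472], TCP at [0.272, -0.563, 0.231] pointing down, gripper open.
Joint ranges: [-166.48, 166.48], [-47.26, 123.95], [12.59, 153.08], [-70.14, 250.14], [6.76, 159.57], [-176.63, 176.63]. Speed limits (degrees/s): [108.29, 108.29, 147.25, 172.46, 172.46, 172.46].

### API

Orientations are given as [roll, pitch, yaw] about the fixed x, y, z axes, in that order (R = Rz(yaw) Ry(pitch) Rx(roll)).
In Python, from bench import arm gives the robot as it stands. The module is installed in compiled form; this text tells all that it offers.
- The arm moves only by the tool move_arm, never from a script. Its argument "plan" is one flat list of numbers, 7 for each row, row after row: the shift along the tool's x, y, z in parts of the range, where 1.0 means 500 mm, then the turn, a rotation vector about the tool's x, y, z in parts of the range, where 1.0 means 60 degrees, then the finger opening in mm, from 0 to 85.4. In form: [tx, ty, tz, ax, ay, az, jaw, tx, ty, tz, ax, ay, az, jaw, ...]. A call has 1 to 20 rows; each row is the pose to reach, as a shift and turn from the pose commanded when the call began, along the tool's axes at that moment; what a row does not reach only later rows make up. A row lasts 1/8 s, in which the tool goes at most 62.5 mm and 10.7 degrees, less where a joint would pass 70% of its speed; a pose out of reach is approached as far as the arm can. A shift or turn number past 1, either way, is cut back to 1. A call with a gripper value outside its range is refused whole. The fingers move at their own pace and stop on an object; "grip_force" is the grip in N (left out, the last holds). Time passes only in rows, so rows that repeat a pose let the fingers close. It gives the time, the measured TCP pose, the force, the opening and the grip force at its end, in the units of the state.
- arm.observe(): the state, without advancing time (a new reading comes with each control period).
- arm.grab_frame(name): name is "side" or "top" or "wrist"; returns (picture, depth): 400x640x3 uint8, red, green, blue; 400x640 float32, m along the optical axis (not along the pixel's ray), 0 where there is no reading.
- arm.calibration(name): a dict with "camera_matrix" (3x3 intrinsics, pixels), "k1" (the pictures are not rectified: a ray, as slopes to the right and down, at radius r is drawn at 1 + k1 r^2 times it, then the intrinsics apply), "world_to_cam" (4x4, takes a point from world to camera coordinates); the wrist camera has in their place "T_tool_cam" (4x4, takes a point from camera to tool coordinates, whose origin is the TCP and whose axes are the flange's). Camera axes: x right, y down, z forward; pixel columns grow to the right and rows downward; lengths in m; the calibration is good to about 2 mm. A picture is of the moment at which its call begins: read the wrist's pose just before it. calibration takes no time and is no camera call.
- arm.sign_off(): hands the job in; it is judged then, once.
Trained networks look in the newest picture that a camera, given by its name, has taken for a name from the list of things; names that differ only in an ending like _2 or _b are one class to them, and where a whole thing is asked for, a point or a joint stands for the part that bears it (a point fixed in the world has none). Each returns a list of dicts, best first, with "p" (0 to 1); they miss things now and then, are a little off and sometimes report something else, mostly with a low value. They report only what shows in the picture. A call takes as long as a camera call. They do not tell look-alikes from the thing itself.
- arm.look_for(camera, label): "uv" ([column, row] in pixels, amid what is visible of it).
- arm.regions_of(camera, label): "mask" (400x640 bool, what is visible of it) and "uv" ([column, row] in pixels, amid what is visible of it).
The state is a dict: "time": time; "joint_positions": joint angles; "qvel": joint speeds; "joint_efforts": joint torques, N m; "tool_pos": TCP position; "tool_rot": TCP orientation; "wrist_force": force on the tool from outside, world axes, zero at the start; "moment": the same for the moment, N m; "gripper_width": opening from 0.0 (shut) to 1.0 (fully open); "grip_force": force on a finger pad.
Only numpy, scipy, OpenCV 4.12 (cv2) and the standard library are available. Lean on these libraries where they do the work, as an engineer would, in place of code of your own. Each camera call takes 0.05 s, during which the arm holds its last target. There are 200 camera calls.

## Working session

There is one attempt and no reset: what is moved stays moved. The work goes in short steps, Python scripts to look and compute and a tool call to move; the robot and the scene stay as the last step left them, time stands still between calls to the robot, and variables do not carry over. Pictures are saved under pics/ and viewed, at most 10 in all, crops included, and the job is handed in when it is done.

Besides the shell and the picture viewer there is one more tool, called after "Request:" as a command line: name --argument value ..., lists and objects as JSON in quotes. move_arm: Moves the arm, as the interface text tells. Its arguments: {"type":"object","properties":{"plan":{"type":"array","items":{"type":"number"}},"grip_force":{"type":"number"}},"required":["plan"]}

```bash
mkdir -p pics
cat > h.py <<'E'
import numpy as np, cv2
from scipy.spatial.transform import Rotation as R
from bench import arm
def tool():
    s=arm.observe(); T=np.eye(4); T[:3,:3]=R.from_euler('xyz',s['tool_rot'],degrees=True).as_matrix(); T[:3,3]=s['tool_pos']; return T
def cam(name,T=None):
    c=arm.calibration(name)
    C=np.linalg.inv(np.array(c['world_to_cam'])) if 'world_to_cam' in c else (tool() if T is None else T)@np.array(c['T_tool_cam'])
    return np.array(c['camera_matrix']),c['k1'],C   # C: cam->world
def rays(K,k1,uv):
    return cv2.undistortPoints(np.array(uv,float).reshape(-1,1,2),K,np.array([k1,0,0,0,0.])).reshape(-1,2)
def pts(cal,uv,d):
    K,k1,C=cal; n=rays(K,k1,uv); d=np.asarray(d).reshape(-1,1)
    return np.c_[n*d,d]@C[:3,:3].T+C[:3,3]
def atz(cal,uv,z):
    K,k1,C=cal; n=rays(K,k1,uv); v=np.c_[n,np.ones(len(n))]@C[:3,:3].T
    return C[:3,3]+v*((z-C[2,3])/v[:,2])[:,None]
def maskpts(cal,m,dep):
    r,c=np.nonzero(m&(dep>0)); return pts(cal,np.c_[c,r],dep[r,c])
def save(n,im,s=1): cv2.imwrite('pics/'+n,cv2.resize(im,None,fx=s,fy=s)[:,:,::-1])
E
python3 - <<'E'
from h import *
print(arm.observe())
for n in ['side','top','wrist']:
    im,d=arm.grab_frame(n); save(n+'0.png',im); np.savez('/tmp/%s0.npz'%n,im=im,d=d)
    cal=cam(n); print(n,cal[2][:3].round(3).tolist(),(d>0).mean())
    for l in ['roller','roller_handle','stand','nest','cap0','spare_strip','brush','marker','slide_box','jar','spray','cassette_tray']:
        for q in arm.regions_of(n,l)[:3]:
            if q['p']<.2: continue
            P=maskpts(cal,q['mask'],d)
            print(' ',l,round(q['p'],2),np.round(q['uv']),q['mask'].sum(),np.median(P,0).round(3) if len(P) else '',P[:,2].max().round(3) if len(P) else '')
E
```

```text
{'time': 0.0, 'joint_positions': array([-6.96429592e+01,  2.83144904e+01,  7.71293578e+01,  3.61284852e-04,
        7.46278353e+01, -5.47134015e+00]), 'qvel': array([ 0.07235364,  0.03903908, -0.10904476,  0.02219063,  0.01569998,
       -0.14823908]), 'joint_efforts': array([-2.51185884e-03, -8.82176113e+01, -3.83860767e+01, -3.53588839e-04,
        1.01421875e-02, -5.75212130e-05]), 'tool_pos': array([ 0.27217523, -0.56220547,  0.23069136]), 'tool_rot': array([-1.79928676e+02, -7.18151866e-03,  2.58282805e+01]), 'wrist_force': array([0.16803841, 0.58256615, 0.02423496]), 'moment': array([ 0.04276077, -0.04111017,  0.01411445]), 'grip_force': 0.0, 'gripper_width': 1.0019047832533485}
side [[-0.855, -0.392, 0.34, 0.147], [-0.519, 0.644, -0.562, 0.575], [0.001, -0.657, -0.754, 1.03]] 0.9959453125
  roller 0.9 [350. 159.] 280 [ 0.549 -0.316  0.091] 0.146
  roller 0.88 [354. 190.] 464 [ 0.484 -0.207  0.095] 0.163
  roller 0.84 [345. 231.] 418 [ 0.452 -0.091  0.066] 0.144
  roller_handle 0.68 [355. 189.] 396 [ 0.484 -0.207  0.101] 0.163
  roller_handle 0.65 [351. 162.] 364 [ 0.55  -0.316
[... 1714 characters left out ...]
h 0.32 [388. 230.] 355 [ 0.484 -0.209  0.127] 0.161
  marker 0.7 [368. 294.] 384 [ 0.355 -0.183  0.01 ] 0.019
  marker 0.65 [161. 196.] 48 [0.567 0.275 0.06 ] 0.065
  marker 0.26 [387. 230.] 383 [ 0.485 -0.21   0.128] 0.161
  slide_box 0.75 [275. 137.] 3152 [0.715 0.029 0.034] 0.041
  jar 0.95 [368. 140.] 973 [ 0.689 -0.183  0.093] 0.101
  spray 0.87 [190. 118.] 2054 [0.734 0.189 0.142] 0.221
  spray 0.61 [191. 208.] 3817 [0.552 0.213 0.051] 0.068
  cassette_tray 0.77 [475. 269.] 3940 [ 0.405 -0.418  0.006] 0.027
wrist [[0.435, -0.863, -0.257, 0.338], [-0.901, -0.416, -0.124, -0.53], [0.0, 0.285, -0.958, 0.375]] 0.99608203125
  cassette_tray 0.86 [264.  26.] 9209 [ 0.376 -0.44   0.006] 0.026
```

View pics/top0.png

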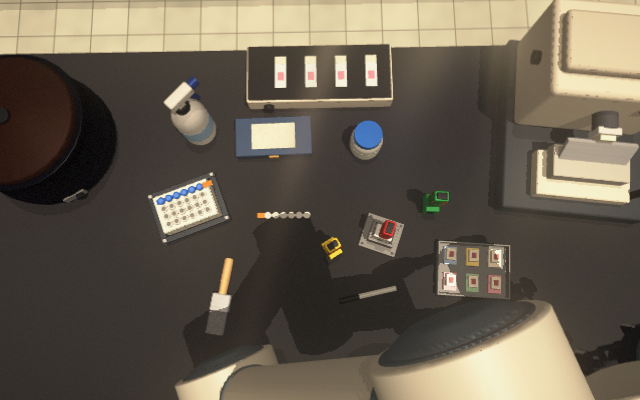

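View pics/side0.png

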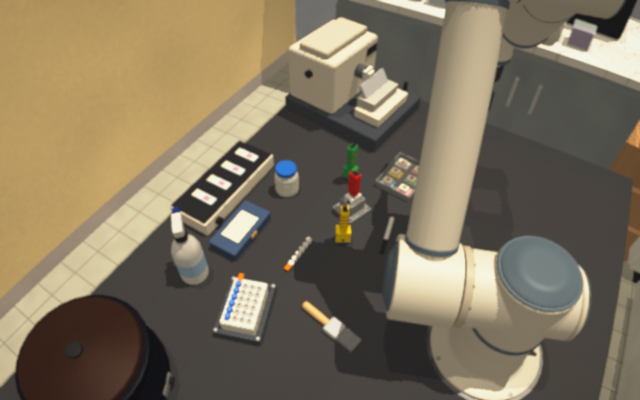

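The top view shows the red roller in the grey stand at about (388,230). The green (435,200) and yellow (332,247) rollers are the look-alikes. The nest is at (188,208) with its blue strip along the upper edge and the orange tab at (207,184). The side view agrees. Next I'll look at the stand with the wrist camera.

The rows are not in the units I measure in: shifts go in shares of 500 mm and turns go in shares of 60 degrees. I convert before sending: 376 mm / 500 = 0.752, 188 mm / 500 = 0.376.

Request:
move_arm --plan '[0.094, -0.058, -0.08, 0, 0, 0, 85, 0.188, -0.116, -0.12, 0, 0, 0, 85, 0.282, -0.174, -0.18, 0, 0, 0, 85, 0.376, -0.23, -0.24, 0, 0, 0, 85, 0.47, -0.288, -0.24, 0, 0, 0, 85, 0.564, -0.346, -0.24, 0, 0, 0, 85, 0.658, -0.404, -0.24, 0, 0, 0, 85, 0.752, -0.462, -0.24, 0, 0, 0, 85, 0.752, -0.462, -0.24, 0, 0, 0, 85, 0.752, -0.462, -0.24, 0, 0, 0, 85]'

```text
time: 3.2
tool_pos: [0.51, -0.1909, 0.3513]
tool_rot: [180.0, 0.0, 25.9]
wrist_force: [-0.1, -0.2, -0.8]
gripper_width: 0.995
grip_force: 0.0
```

```bash
cat > look.py <<'E'
from h import *
import sys
n=sys.argv[1]
T=tool(); im,d=arm.grab_frame('wrist'); save(n+'.png',im); np.savez('/tmp/%s.npz'%n,im=im,d=d,T=T); cal=cam('wrist',T)
print(arm.observe()['time'],T[:3,3].round(4),arm.observe()['tool_rot'].round(2))
for l in sys.argv[2:]:
    for q in arm.regions_of('wrist',l)[:3]:
        if q['p']<.2: continue
        P=maskpts(cal,q['mask'],d)
        print(' ',l,round(q['p'],2),np.round(q['uv']),q['mask'].sum(),np.median(P,0).round(4),P[:,2].max().round(4))
hsv=cv2.cvtColor(im,cv2.COLOR_RGB2HSV)
red=((hsv[...,0]<6)|(hsv[...,0]>174))&(hsv[...,1]>150)&(hsv[...,2]>50)
P=maskpts(cal,red,d); print('red',len(P))
if len(P)>50:
    zt=np.percentile(P[:,2],98); Q=P[P[:,2]>zt-.006]; print('top z',zt,cv2.minAreaRect(Q[:,:2].astype(np.float32)*1000))
E
python3 look.py w1 roller stand roller_handle
```

```text
3.25 [ 0.51   -0.1909  0.3513] [1.7999e+02 2.0000e-02 2.5800e+01]
  roller 0.97 [244. 174.] 1230 [ 0.4648 -0.1028  0.1116] 0.1451
  roller 0.84 [426. 182.] 1251 [ 0.5549 -0.3124  0.1009] 0.1453
  roller 0.78 [332. 192.] 1208 [ 0.4947 -0.208   0.1332] 0.1611
  stand 0.6 [334. 167.] 1632 [ 0.5064 -0.198   0.0118] 0.1001
  stand 0.46 [ 78. 158.] 2445 [0.3466 0.1437 0.0188] 0.0237
  roller_handle 0.93 [330. 188.] 1194 [ 0.4947 -0.2078  0.1326] 0.1611
  roller_handle 0.86 [246. 170.] 1259 [ 0.4647 -0.1029  0.111 ] 0.1451
  roller_handle 0.64 [425. 179.] 1413 [ 0.5551 -0.313   0.0939] 0.1453
red 618
top z 0.1583555702859558 ((488.7225036621094, -213.38046264648438), (22.351850509643555, 28.34365463256836), 70.15238189697266)
```

View pics/w1.png

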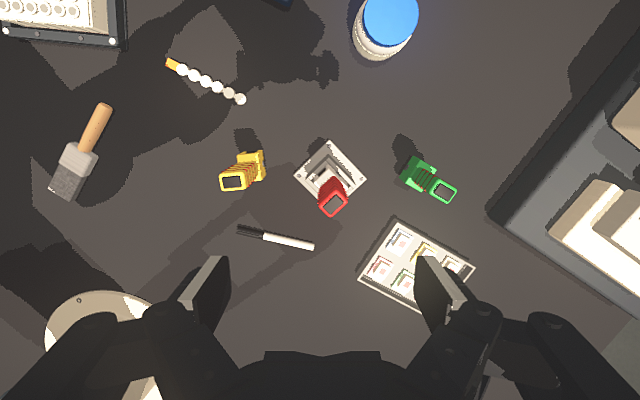

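The wrist view shows the red handle in the stand at about (332,195), with the stand plate round it at (330,175). The yellow and green rollers are on either side. Before gripping I'll look over the nest.

Converted, -348 mm / 500 = -0.696, 175 mm / 500 = 0.35.

Request:
move_arm --plan '[0.07, -0.1, 0, 0, 0, 0, 85, 0.14, -0.2, 0.02, 0, 0, 0, 85, 0.21, -0.298, 0.04, 0, 0, 0, 85, 0.28, -0.398, 0.06, 0, 0, 0, 85, 0.35, -0.496, 0.08, 0, 0, 0, 85, 0.42, -0.596, 0.1, 0, 0, 0, 85, 0.492, -0.696, 0.12, 0, 0, 0, 85, 0.492, -0.696, 0.12, 0, 0, 0, 85, 0.492, -0.696, 0.12, 0, 0, 0, 85, 0.492, -0.696, 0.12, 0, 0, 0, 85]'

```text
time: 4.65
tool_pos: [0.5801, 0.2281, 0.2917]
tool_rot: [180.0, -0.0, 25.7]
wrist_force: [0.0, 0.2, -0.8]
gripper_width: 0.993
grip_force: 0.0
```

```bash
python3 look.py w2 nest cap0
python3 - <<'E'
from h import *
for n in ['w2','w1','top0']:
    z=np.load('/tmp/%s.npz'%n); im,d=z['im'],z['d']
    cal=cam('wrist',z['T']) if 'T' in z else cam('top')
    hsv=cv2.cvtColor(im,cv2.COLOR_RGB2HSV); r,c=np.nonzero(d>0)
    P=np.full(d.shape+(3,),np.nan); P[r,c]=pts(cal,np.c_[c,r],d[r,c])
    H,S,V=[hsv[...,i].astype(int) for i in range(3)]
    near=np.hypot(P[...,0]-.56,P[...,1]-.22)<.13
    blue=(H>95)&(H<130)&(S>120)&(V>60)&near
    org=(H>3)&(H<22)&(S>150)&(V>100)&near
    wh=(S<60)&(V>150)&near
    print(n,blue.sum(),org.sum())
    if blue.sum()>30:
        nl,lab,st,ce=cv2.connectedComponentsWithStats(blue.astype(np.uint8))
        for i in range(1,nl):
            if st[i,4]>15: Q=P[lab==i]; print('  blue',st[i,4],ce[i].round(),Q.mean(0).round(4),np.percentile(Q[:,2],[50,95]).round(4))
        print('  org',np.nanmean(P[org],0).round(4) if org.any() else '')
    # stand: grey points by height
    ns=(np.hypot(P[...,0]-.482,P[...,1]+.21)<.07)
    hz=P[...,2][ns]; print('  stand hist',np.histogram(hz[hz<.08],bins=np.arange(-.004,.08,.006)))
E
```

```text
4.7 [0.5801 0.2281 0.2917] [ 1.7999e+02 -3.0000e-02  2.5720e+01]
  nest 0.89 [317. 178.] 10761 [0.567  0.2286 0.0541] 0.066
  nest 0.6 [547. 309.] 274 [ 0.5272 -0.1858  0.0101] 0.3543
  nest 0.57 [323. 168.] 136 [0.5848 0.2278 0.0634] 0.0655
  cap0 0.67 [367. 174.] 332 [0.6011 0.1844 0.0622] 0.0653
  cap0 0.65 [324. 168.] 153 [0.5852 0.2268 0.0634] 0.0655
  cap0 0.54 [342. 170.] 163 [0.5907 0.2101 0.0636] 0.066
red 3
w2 393 24
  blue 393 [314. 167.] [0.5817 0.2408 0.0624] [0.0627 0.0645]
  org [0.604  0.1683 0.083 ]
  stand hist (array([851, 241, 185,   1,   0,   0,   0,   0,   0,   0,   0,   0,   0]), array([-0.004,  0.002,  0.008,  0.014,  0.02 ,  0.026,  0.032,  0.038,
        0.044,  0.05 ,  0.056,  0.062,  0.068,  0.074]))
w1 0 0
  stand hist (array([2408,  568, 1151,   20,   26,   59,   38,   75,  101,  340,   25,
         51,  172]), array([-0.004,  0.002,  0.008,  0.014,  0.02 ,  0.026,  0.032,  0.038,
        0.044,  0.05 ,  0.056,  0.062,  0.068,  0.074]))
top0 201 50
  blue 201 [178. 194.] [0.5813 0.2362 0.0614] [0.0611 0.065 ]
  org [0.6042 0.1732 0.0599]
  stand hist (array([1297,  373,  467,   25,   15,   24,   18,   32,  137,   83,    5,
         69,   21]), array([-0.004,  0.002,  0.008,  0.014,  0.02 ,  0.026,  0.032,  0.038,
        0.044,  0.05 ,  0.056,  0.062,  0.068,  0.074]))
```

View pics/w2.png

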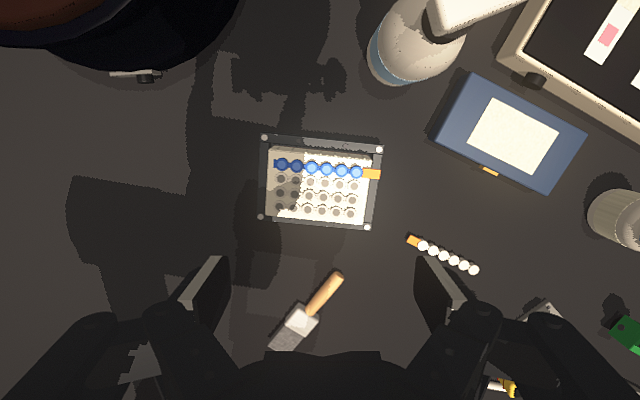

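The blue strip runs from cap0 at about (356,172) beside the orange tab (371,174) to cap5 at about (281,164). I'll fit the strip line and its lean, and the stand's centre.

Run:
```python
from h import *
z=np.load('/tmp/w2.npz'); im,d=z['im'],z['d']; cal=cam('wrist',z['T'])
hsv=cv2.cvtColor(im,cv2.COLOR_RGB2HSV); H,S,V=[hsv[...,i].astype(int) for i in range(3)]
r,c=np.nonzero(d>0); P=np.full(d.shape+(3,),np.nan); P[r,c]=pts(cal,np.c_[c,r],d[r,c])
near=np.hypot(P[...,0]-.56,P[...,1]-.22)<.13
blue=(H>95)&(H<130)&(S>100)&(V>25)&near&(P[...,2]>.055)&(P[...,2]<.075)
Q=P[blue]; 
m=Q[:,:2].mean(0); u=np.linalg.svd(Q[:,:2]-m)[2][0]; u=u if u[1]>0 else -u; n=np.array([u[1],-u[0]])
s=(Q[:,:2]-m)@u; t=(Q[:,:2]-m)@n
print('blue n',len(Q),'mid',m,'ang',np.degrees(np.arctan2(u[1],u[0])),'s',np.percentile(s,[0,1,99,100]).round(4),'t',np.percentile(t,[2,98]).round(4))
a=[ ]
for lo in np.arange(-.054,.054,.018):
    k=(s>lo)&(s<lo+.018); a.append((lo+.009,k.sum(),np.percentile(Q[k,2],[50,80,95]).round(4)))
print(*a,sep='\n')
# nest rectangle: points above 20mm
A=near&(P[...,2]>.02)&(P[...,2]<.075); print('nest rect',cv2.minAreaRect(P[A][:,:2].astype(np.float32)*1000))
SS=((P[...,:2]-m)@u); TT=((P[...,:2]-m)@n)
w=near&(TT<-.010)&(TT>-.066)&(abs(SS)<.05)&(P[...,2]>.04)
X=np.c_[np.ones(w.sum()),SS[w],TT[w]]; zz=P[...,2][w]
for tag,k in (('all',np.ones(len(zz),bool)),):
    for _ in range(4):
        co=np.linalg.lstsq(X[k],zz[k],rcond=None)[0]; e=zz-X@co; k=abs(e)<2*np.std(e[k])
    print('block plane',co,'lean deg',np.degrees(np.arctan(co[1])),np.std(e[k]),k.sum())
top=e>np.percentile(e,85); co2=np.linalg.lstsq(X[top],zz[top],rcond=None)[0]; print('cap tops',co2,np.degrees(np.arctan(co2[1])))
rim=near&(P[...,2]>.022)&(P[...,2]<.032); X=np.c_[np.ones(rim.sum()),SS[rim],TT[rim]]; print('rim',np.linalg.lstsq(X,P[...,2][rim],rcond=None)[0],rim.sum())
tb=(abs(P[...,2])<.012)&near; X=np.c_[np.ones(tb.sum()),SS[tb],TT[tb]]; print('table',np.linalg.lstsq(X,P[...,2][tb],rcond=None)[0],tb.sum())
cr=im[130:240,250:390]; save('crop.png',cr,5)
# stand
for nme in ('w1','top0'):
    z=np.load('/tmp/%s.npz'%nme); d=z['d']; cal=cam('wrist',z['T']) if 'T' in z else cam('top')
    r,c=np.nonzero(d>0); P=np.full(d.shape+(3,),np.nan); P[r,c]=pts(cal,np.c_[c,r],d[r,c])
    ns=np.hypot(P[...,0]-.482,P[...,1]+.21)<.08
    for lo,hi in ((.004,.016),(.043,.056)):
        k=ns&(P[...,2]>lo)&(P[...,2]<hi); print(nme,lo,k.sum(),cv2.minAreaRect(P[k][:,:2].astype(np.float32)*1000))
```

```text
blue n 567 mid [0.58035375 0.24287402] ang 110.23179217692338 s [-0.0609 -0.0595  0.045   0.0453] t [-0.0073  0.0064]
(np.float64(-0.045), np.int64(76), array([0.0634, 0.0641, 0.0652]))
(np.float64(-0.027000000000000003), np.int64(78), array([0.0632, 0.0639, 0.065 ]))
(np.float64(-0.00900000000000001), np.int64(77), array([0.0629, 0.0636, 0.0643]))
(np.float64(0.008999999999999985), np.int64(101), array([0.0631, 0.0638, 0.0645]))
(np.float64(0.026999999999999982), np.int64(134), array([0.0624, 0.0633, 0.0639]))
(np.float64(0.04499999999999997), np.int64(75), array([0.0615, 0.0621, 0.0629]))
nest rect ((557.1025390625, 224.89967346191406), (119.33905029296875, 159.5283203125), 19.695106506347656)
block plane [0.27455407 2.52702578 4.37836829] lean deg 68.41019865203401 0.06304187514242823 4515
cap tops [0.33524597 2.24135173 3.72153082] 65.95551435532387
rim [ 0.02719468  0.00014744 -0.00079173] 3120
table [ 0.00132728 -0.00014055  0.00103036] 16062
w1 0.004 1188 ((489.887451171875, -210.84555053710938), (100.48861694335938, 125.63973999023438), 70.91545104980469)
w1 0.043 453 ((488.5093078613281, -213.6137237548828), (58.57048416137695, 47.20321273803711), 70.1405258178711)
top0 0.004 704 ((479.61541748046875, -211.79388427734375), (142.23196411132812, 136.84243774414062), 74.4212417602539)
top0 0.043 222 ((488.1521911621094, -215.3909149169922), (58.0533561706543, 47.970680236816406), 70.12702178955078)
```

View pics/crop.png

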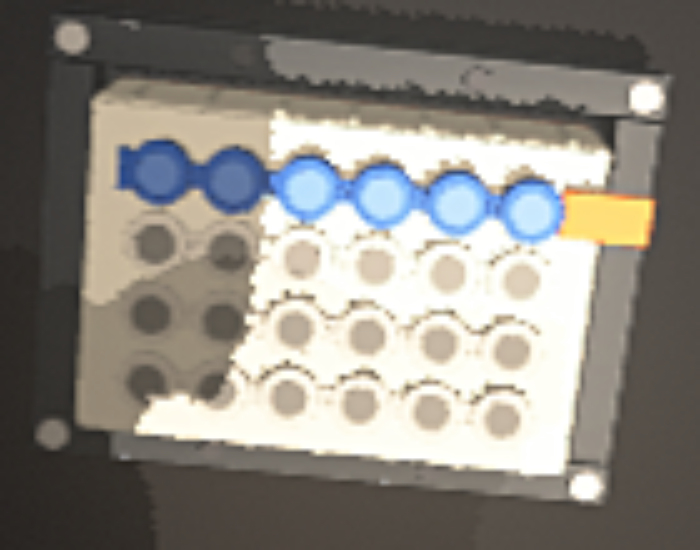

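Run:
```python
from h import *
z=np.load('/tmp/w2.npz'); im,d=z['im'],z['d']; cal=cam('wrist',z['T'])
uv=np.array([[532,210],[460,203],[383,196],[307,188],[234,180],[160,172]])/5+[250,130]-.4
A=atz(cal,uv,.065); print(A.round(4)); v=A[5]-A[0]; print(np.hypot(v[0],v[1]),np.degrees(np.arctan2(v[1],v[0])))
r,c=np.nonzero(d>0); P=np.full(d.shape+(3,),np.nan); P[r,c]=pts(cal,np.c_[c,r],d[r,c])
a=np.radians(109.75); u=np.array([np.cos(a),np.sin(a)]); n=np.array([u[1],-u[0]]); o=np.array([.5571,.2249])
SS=(P[...,:2]-o)@u; TT=(P[...,:2]-o)@n
print('cap in nest',((A[:,:2]-o)@n).round(4),((A[:,:2]-o)@u).round(4))
w=(TT<.008)&(TT>-.042)&(abs(SS)<.06)&(P[...,2]>.035)&(P[...,2]<.08)
X=np.c_[np.ones(w.sum()),SS[w],TT[w]]; zz=P[...,2][w]; k=np.ones(len(zz),bool)
for _ in range(4):
    co=np.linalg.lstsq(X[k],zz[k],rcond=None)[0]; e=zz-X@co; k=abs(e)<2*np.std(e[k])
print('plane',co,'deg',np.degrees(np.arctan(co[1:])),np.std(e[k]),k.sum(),np.percentile(e,[5,50,90,98]))
for i in range(6):
  row=[]
  for t in (0,-18,-36):
    p=A[i,:2]+n*t/1000; m=np.hypot(P[...,0]-p[0],P[...,1]-p[1])<.006; row.append(np.round(np.percentile(P[...,2][m],[50,90]),4))
  print(i,row)
for tag,zz0 in (('w2',cal),):
  pass
z=np.load('/tmp/top0.npz'); cal=cam('top'); d=z['d']; r,c=np.nonzero(d>0); P=np.full(d.shape+(3,),np.nan); P[r,c]=pts(cal,np.c_[c,r],d[r,c])
SS=(P[...,:2]-o)@u; TT=(P[...,:2]-o)@n
m=(abs(SS)<.1)&(abs(TT)<.08)&(P[...,2]>.02); print('nest from top',cv2.minAreaRect(P[m][:,:2].astype(np.float32)*1000))
w=(TT<.005)&(TT>-.042)&(abs(SS)<.06)&(P[...,2]>.035); X=np.c_[np.ones(w.sum()),SS[w],TT[w]]; co=np.linalg.lstsq(X,P[...,2][w],rcond=None)[0]; print('top plane',co,np.degrees(co[1:]))
```

```text
[[0.5985 0.1928 0.065 ]
 [0.5926 0.209  0.065 ]
 [0.5862 0.2263 0.065 ]
 [0.5801 0.2434 0.065 ]
 [0.5744 0.2598 0.065 ]
 [0.5685 0.2764 0.065 ]]
0.08882883641384572 109.74480464692903
cap in nest [0.0281 0.028  0.0278 0.0279 0.028  0.0281] [-0.0443 -0.027  -0.0086  0.0096  0.027   0.0446]
plane [ 0.05697592 -0.01271621  0.03003123] deg [-0.72854571  1.72014557] 0.002090449179793488 3504 [-3.09195799e-03  6.23990958e-06  2.64226414e-03  3.39648206e-03]
0 [array([0.3301, 0.3713]), array([0.0594, 0.0603]), array([0.0593, 0.0602])]
1 [array([0.0639, 0.0647]), array([0.059 , 0.0599]), array([0.0591, 0.06  ])]
2 [array([0.3658, 0.3691]), array([0.059 , 0.0598]), array([0.0589, 0.0599])]
3 [array([0.3731, 0.379 ]), array([0.0589, 0.0597]), array([0.0587, 0.0596])]
4 [array([0.0635, 0.3818]), array([0.0583, 0.0594]), array([0.0582, 0.0591])]
5 [array([0.3439, 0.3607]), array([0.3577, 0.3621]), array([0.0583, 0.0589])]
nest from top ((557.5243530273438, 223.01101684570312), (120.32518768310547, 161.8661651611328), 19.82557487487793)
top plane [ 0.05522794 -0.01625258  0.0309856 ] [-0.9312044   1.77534382]
```

Converted, 358.3 mm / 500 = 0.7166, 314 mm / 500 = 0.628, 45.6 degrees / 60 = 0.76.

Request:
move_arm --plan '[-0.068, 0.09, 0, 0, 0, 0.15, 85, -0.138, 0.18, 0, 0, 0, 0.3, 85, -0.206, 0.268, 0, 0, 0, 0.45, 85, -0.274, 0.358, 0, 0, 0, 0.6, 85, -0.342, 0.448, 0, 0, 0, 0.76, 85, -0.412, 0.538, 0, 0, 0, 0.76, 85, -0.48, 0.628, 0.06, 0, 0, 0.76, 85, -0.5486, 0.7166, 0.12, 0, 0, 0.76, 85, -0.5486, 0.7166, 0.18, 0, 0, 0.76, 85, -0.5486, 0.7166, 0.184, 0, 0, 0.76, 85, -0.5486, 0.7166, 0.184, 0, 0, 0.76, 85]'

```text
time: 6.18
tool_pos: [0.4895, -0.2123, 0.2003]
tool_rot: [180.0, -0.0, -19.8]
wrist_force: [0.1, -0.3, 1.1]
gripper_width: 0.996
grip_force: 0.0
```

```bash
python3 look.py w3 roller stand
python3 - <<'E'
from h import *
z=np.load('/tmp/w3.npz'); d=z['d']; cal=cam('wrist',z['T'])
r,c=np.nonzero(d>0); P=np.full(d.shape+(3,),np.nan); P[r,c]=pts(cal,np.c_[c,r],d[r,c])
ns=np.hypot(P[...,0]-.488,P[...,1]+.213)<.05
k=ns&(P[...,2]>.046)&(P[...,2]<.054); print(k.sum(),cv2.minAreaRect(P[k][:,:2].astype(np.float32)*1000))
E
```

```text
6.225 [ 0.4895 -0.2123  0.2003] [ 1.7999e+02 -1.0000e-01 -1.9730e+01]
  roller 0.93 [435.  69.] 4112 [ 0.5545 -0.3151  0.1274] 0.1453
  roller 0.74 [234. 248.] 1604 [ 0.4651 -0.1104  0.0526] 0.2188
  stand 0.55 [326. 166.] 3940 [ 0.5062 -0.221   0.0117] 0.0695
  stand 0.44 [324. 201.] 3087 [ 0.4975 -0.2155  0.1444] 0.1607
red 1554
top z 0.15807017503279874 ((489.0255432128906, -214.09922790527344), (21.426055908203125, 29.022226333618164), 69.55931854248047)
1103 ((488.9335021972656, -213.5634765625), (58.03469467163086, 47.69696807861328), 70.2718734741211)
```

View pics/w3.png

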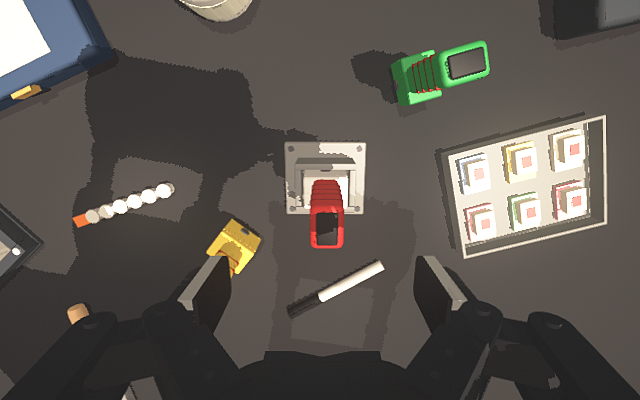

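The handle (325,225) and stand (326,178) sit centred below the tool. Wrist and depth agree on (489,-214). Descending and gripping.

Converted, 103 mm / 500 = 0.206, 1.6 mm / 500 = 0.0032.

Request:
move_arm --plan '[0, 0.0032, 0.06, 0, 0, 0, 85, 0, 0.0032, 0.12, 0, 0, 0, 85, 0, 0.0032, 0.17, 0, 0, 0, 85, 0, 0.0032, 0.206, 0, 0, 0, 85, 0, 0.0032, 0.206, 0, 0, 0, 85, 0, 0.0032, 0.206, 0, 0, 0, 40, 0, 0.0032, 0.206, 0, 0, 0, 15, 0, 0.0032, 0.206, 0, 0, 0, 10, 0, 0.0032, 0.206, 0, 0, 0, 10, 0, 0.0032, 0.206, 0, 0, 0, 10, 0, 0.0032, 0.206, 0, 0, 0, 10, 0, 0.0032, 0.206, 0, 0, 0, 10]' --grip_force 90

```text
time: 7.82
tool_pos: [0.4888, -0.2141, 0.0968]
tool_rot: [180.0, -0.0, -19.8]
wrist_force: [-0.2, -0.0, 8.4]
gripper_width: 0.249
grip_force: 87.4
```

Converted, -416 mm / 500 = -0.832, -100 mm / 500 = -0.2, -39.5 degrees / 60 = -0.6583.

Request:
move_arm --plan '[0, 0, -0.03, 0, 0, 0, 10, 0, 0, -0.09, 0, 0, 0, 10, 0, 0, -0.16, 0, 0, 0, 10, 0, 0, -0.24, 0, 0, 0, 10, -0.008, -0.104, -0.24, 0, 0, -0.1333, 10, -0.016, -0.208, -0.24, 0, 0, -0.2667, 10, -0.024, -0.312, -0.24, 0, 0, -0.4, 10, -0.032, -0.416, -0.24, 0, 0, -0.5333, 10, -0.04, -0.52, -0.24, 0, 0, -0.6583, 10, -0.048, -0.624, -0.24, 0, 0, -0.6583, 10, -0.056, -0.728, -0.24, 0, 0, -0.6583, 10, -0.064, -0.832, -0.24, 0, 0, -0.6583, 10, -0.064, -0.832, -0.2, 0, 0, -0.6583, 10, -0.064, -0.832, -0.148, 0, 0, -0.6583, 10, -0.064, -0.832, -0.148, 0, 0, -0.6583, 10, -0.064, -0.832, -0.148, 0, 0, -0.6583, 10]'

```text
time: 9.82
tool_pos: [0.5996, 0.1883, 0.1716]
tool_rot: [180.0, -0.1, 19.7]
wrist_force: [0.1, 0.4, -2.2]
gripper_width: 0.248
grip_force: 88.8
```

```bash
python3 look.py w4 roller nest
python3 - <<'E'
from h import *
s=arm.observe(); print({k:np.round(s[k],4).tolist() for k in('tool_pos','tool_rot','wrist_force','moment','grip_force','joint_positions')})
im,d=arm.grab_frame('side'); a=cv2.resize(im[230:350,170:310],None,fx=4,fy=4,interpolation=cv2.INTER_CUBIC)
t,d=arm.grab_frame('top'); b=cv2.resize(t[150:270,130:190+80],None,fx=4,fy=4,interpolation=cv2.INTER_CUBIC)[:, :240*2]
save('st.png',np.hstack([a,b])[:,:800] if False else cv2.resize(np.hstack([a,b]),(800,370)))
E
```

```text
9.875 [0.5996 0.1883 0.1716] [ 1.7999e+02 -1.0000e-01  1.9710e+01]
  roller 0.97 [320. 281.] 9806 [0.6116 0.1935 0.2144] 0.2354
  nest 0.92 [251. 193.] 14428 [0.5788 0.2439 0.0537] 0.1944
red 6101
top z 0.23223183271084563 ((604.6785278320312, 191.48365783691406), (20.80650520324707, 22.428604125976562), 22.76952362060547)
{'tool_pos': [0.5997, 0.1883, 0.1716], 'tool_rot': [179.9871, -0.097, 19.7129], 'wrist_force': [-0.0239, 0.0833, -2.8282], 'moment': [0.0279, -0.0434, 0.0077], 'grip_force': 88.8342, 'joint_positions': [11.9918, 31.908, 80.653, 0.0003, 67.3412, 82.2787]}
```

View pics/w4.png

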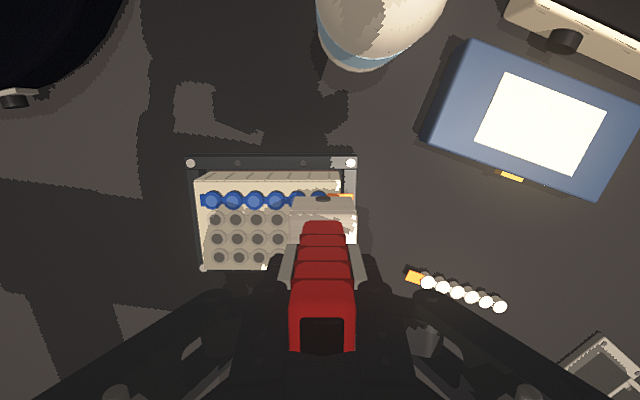

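The roller hangs over the tab end; the visible blue caps are at about (211,200), (233,200), (255,200) and (276,200). I'll check the lateral alignment from this second camera position.

Run:
```python
from h import *
z=np.load('/tmp/w4.npz'); im,d=z['im'],z['d']; T=z['T']; cal=cam('wrist',T)
print(atz(cal,[[211,200],[233,200],[255,200],[276,200]],.0645).round(4))
hsv=cv2.cvtColor(im,cv2.COLOR_RGB2HSV); H,S,V=[hsv[...,i].astype(int) for i in range(3)]
b=(H>95)&(H<130)&(S>100)&(V>25); b[:185]=0;b[215:]=0;b[:,:200]=0;b[:,330:]=0
P=maskpts(cal,b,d); P=P[P[:,2]<.08]
a=np.radians(109.75); u=np.array([np.cos(a),np.sin(a)]); n=np.array([u[1],-u[0]])
tc=T[:2,3]; s=(P[:,:2]-tc)@u; t=(P[:,:2]-tc)@n
print('s',np.percentile(s,[0,50,100]).round(4),'lateral vs tool: min/mid/max',np.percentile(t,[2,50,98]).round(4),'slope',np.degrees(np.polyfit(s,t,1)[0]))
for i in range(6):
    k=abs(s-.005-.018*i)<.005
    if k.any(): print(i,k.sum(),np.percentile(P[k,2],[50,90]).round(4))
```

```text
[[0.5689 0.2762 0.0645]
 [0.5751 0.259  0.0645]
 [0.5812 0.2417 0.0645]
 [0.5871 0.2253 0.0645]]
s [-0.0016  0.0614  0.1039] lateral vs tool: min/mid/max [-0.0066  0.0008  0.007 ] slope -1.7578024245523516
0 44 [0.0631 0.064 ]
1 69 [0.0634 0.0643]
2 197 [0.0635 0.0644]
3 196 [0.0632 0.0641]
4 191 [0.063  0.0639]
5 192 [0.0617 0.0625]
```

Converted, 23 mm / 500 = 0.046, 20 mm / 500 = 0.04.

Request:
move_arm --plan '[0, 0, 0.02, 0, 0, 0, 10, 0, 0, 0.04, 0, 0, 0, 10, 0, 0, 0.046, 0, 0, 0, 10, 0, 0, 0.046, 0, 0, 0, 10, 0, 0, 0.046, 0, 0, 0, 10]'

```text
time: 10.7
tool_pos: [0.5993, 0.1884, 0.1475]
tool_rot: [180.0, -0.0, 19.7]
wrist_force: [0.0, 0.0, -2.7]
gripper_width: 0.248
grip_force: 88.9
```

Converted, 2 mm / 500 = 0.004, 1 mm / 500 = 0.002.

Request:
move_arm --plan '[0, 0, 0.002, 0, 0, 0, 10, 0, 0, 0.004, 0, 0, 0, 10, 0, 0, 0.004, 0, 0, 0, 10]'

```text
time: 11.08
tool_pos: [0.5991, 0.1884, 0.1453]
tool_rot: [-180.0, 0.0, 19.7]
wrist_force: [0.2, 0.8, -4.1]
gripper_width: 0.248
grip_force: 88.9
```

Converted, 2 mm / 500 = 0.004, 1 mm / 500 = 0.002.

Request:
move_arm --plan '[0, 0, 0.002, 0, 0, 0, 10, 0, 0, 0.004, 0, 0, 0, 10, 0, 0, 0.004, 0, 0, 0, 10]'

```text
time: 11.45
tool_pos: [0.5991, 0.1884, 0.1432]
tool_rot: [-180.0, 0.0, 19.7]
wrist_force: [0.6, -0.8, -3.0]
gripper_width: 0.247
grip_force: 88.9
```

Request:
move_arm --plan '[0, 0, 0.001, 0, 0, 0, 10, 0, 0, 0.002, 0, 0, 0, 10, 0, 0, 0.002, 0, 0, 0, 10]'

```text
time: 11.82
tool_pos: [0.5993, 0.1884, 0.1424]
tool_rot: [180.0, -0.0, 19.7]
wrist_force: [0.0, -0.5, 1.4]
gripper_width: 0.249
grip_force: 89.2
```

Converted, 1 mm / 500 = 0.002, 0.5 mm / 500 = 0.001.

Request:
move_arm --plan '[0, 0, 0.001, 0, 0, 0, 10, 0, 0, 0.002, 0, 0, 0, 10, 0, 0, 0.002, 0, 0, 0, 10]'

```text
time: 12.2
tool_pos: [0.5995, 0.1884, 0.1416]
tool_rot: [180.0, -0.1, 19.7]
wrist_force: [0.1, 0.3, 5.7]
gripper_width: 0.242
grip_force: 89.8
```

```bash
cat > f.py <<'E'
from h import *
F=[]
for i in range(5):
    arm.grab_frame('side'); s=arm.observe(); F.append(s['wrist_force'])
print(round(s['time'],2),'F',np.mean(F,0).round(2),np.std(F,0).round(2),'z',s['tool_pos'].round(5),s['moment'].round(3))
E
python3 f.py
```

```text
12.45 F [ 0.1  -0.05  5.55] [0.36 0.25 0.5 ] z [0.5995  0.18844 0.14164] [-0.    -0.065 -0.02 ]
```

Converted, 1 mm / 500 = 0.002, 0.5 mm / 500 = 0.001.

Request:
move_arm --plan '[0, 0, 0.001, 0, 0, 0, 10, 0, 0, 0.002, 0, 0, 0, 10, 0, 0, 0.002, 0, 0, 0, 10]'

```text
time: 12.82
tool_pos: [0.5997, 0.1885, 0.1409]
tool_rot: [180.0, -0.1, 19.7]
wrist_force: [-0.5, -0.6, 7.4]
gripper_width: 0.251
grip_force: 90.1
```

Converted, 1 mm / 500 = 0.002, 0.5 mm / 500 = 0.001.

Request:
move_arm --plan '[0, 0, 0.001, 0, 0, 0, 10, 0, 0, 0.002, 0, 0, 0, 10, 0, 0, 0.002, 0, 0, 0, 10]'

```text
time: 13.2
tool_pos: [0.5997, 0.1885, 0.1399]
tool_rot: [180.0, -0.1, 19.7]
wrist_force: [-0.1, -0.2, 7.8]
gripper_width: 0.246
grip_force: 90.1
```

Converted, 1 mm / 500 = 0.002, 0.5 mm / 500 = 0.001.

Request:
move_arm --plan '[0, 0, 0.001, 0, 0, 0, 10, 0, 0, 0.002, 0, 0, 0, 10, 0, 0, 0.002, 0, 0, 0, 10]'

```text
time: 13.58
tool_pos: [0.5997, 0.1885, 0.1388]
tool_rot: [180.0, -0.1, 19.7]
wrist_force: [-0.2, -0.8, 7.6]
gripper_width: 0.246
grip_force: 90.1
```

Converted, 1.4 mm / 500 = 0.0028, 0.7 mm / 500 = 0.0014.

Request:
move_arm --plan '[0, 0, 0.0014, 0, 0, 0, 10, 0, 0, 0.0028, 0, 0, 0, 10, 0, 0, 0.0028, 0, 0, 0, 10]'

```text
time: 13.95
tool_pos: [0.5997, 0.1885, 0.1374]
tool_rot: [180.0, -0.1, 19.7]
wrist_force: [1.3, -0.2, 7.3]
gripper_width: 0.243
grip_force: 90.1
```

Converted, 1 mm / 500 = 0.002, 0.5 mm / 500 = 0.001.

Request:
move_arm --plan '[0, 0, 0.001, 0, 0, 0, 10, 0, 0, 0.002, 0, 0, 0, 10, 0, 0, 0.002, 0, 0, 0, 10]'

```text
time: 14.32
tool_pos: [0.5998, 0.1885, 0.1365]
tool_rot: [180.0, -0.1, 19.7]
wrist_force: [0.2, -0.2, 9.0]
gripper_width: 0.246
grip_force: 90.3
```

Converted, 0.6 mm / 500 = 0.0012, 0.3 mm / 500 = 0.0006.

Request:
move_arm --plan '[0, 0, 0.0006, 0, 0, 0, 10, 0, 0, 0.0012, 0, 0, 0, 10, 0, 0, 0.0012, 0, 0, 0, 10]'

```text
time: 14.7
tool_pos: [0.5999, 0.1885, 0.1362]
tool_rot: [180.0, -0.1, 19.7]
wrist_force: [0.1, -1.5, 11.9]
gripper_width: 0.249
grip_force: 90.6
```

Converted, -6 mm / 500 = -0.012, -4 mm / 500 = -0.008.

Request:
move_arm --plan '[0, 0, 0.0006, 0, 0, 0, 10, 0, -0.004, 0.0007, 0, 0, 0, 10, 0, -0.008, 0.0008, 0, 0, 0, 10, 0, -0.012, 0.0008, 0, 0, 0, 10, 0, -0.012, 0.0008, 0, 0, 0, 10]'

```text
time: 15.32
tool_pos: [0.5986, 0.1935, 0.1363]
tool_rot: [179.9, -0.2, 19.7]
wrist_force: [2.3, -6.2, 15.1]
gripper_width: 0.249
grip_force: 91.0
```

```bash
python3 f.py
```

```text
15.57 F [ 2.3  -6.71 15.26] [0.6  0.32 0.6 ] z [0.59863 0.19345 0.13624] [-1.538 -0.446 -0.005]
```

Converted, -6 mm / 500 = -0.012, -4 mm / 500 = -0.008.

Request:
move_arm --plan '[0, -0.004, 0, 0, 0, 0, 10, 0, -0.008, 0, 0, 0, 0, 10, 0, -0.012, 0, 0, 0, 0, 10]'

```text
time: 15.95
tool_pos: [0.5962, 0.1995, 0.1361]
tool_rot: [179.9, -0.1, 19.7]
wrist_force: [-0.2, -1.5, 14.6]
gripper_width: 0.248
grip_force: 91.3
```

Converted, -6 mm / 500 = -0.012, -4 mm / 500 = -0.008.

Request:
move_arm --plan '[0, -0.004, 0, 0, 0, 0, 10, 0, -0.008, 0, 0, 0, 0, 10, 0, -0.012, 0, 0, 0, 0, 10]'

```text
time: 16.32
tool_pos: [0.594, 0.2055, 0.136]
tool_rot: [180.0, -0.1, 19.7]
wrist_force: [0.3, -0.4, 13.5]
gripper_width: 0.248
grip_force: 91.4
```

Converted, -6 mm / 500 = -0.012, -4 mm / 500 = -0.008.

Request:
move_arm --plan '[0, -0.004, 0.0001, 0, 0, 0, 10, 0, -0.008, 0.0002, 0, 0, 0, 10, 0, -0.012, 0.0003, 0, 0, 0, 10]'

```text
time: 16.7
tool_pos: [0.5925, 0.2103, 0.1362]
tool_rot: [179.9, -0.2, 19.7]
wrist_force: [1.7, -8.5, 17.2]
gripper_width: 0.249
grip_force: 91.3
```

Converted, -6 mm / 500 = -0.012, -4 mm / 500 = -0.008.

Request:
move_arm --plan '[0, -0.004, 0.0001, 0, 0, 0, 10, 0, -0.008, 0.0002, 0, 0, 0, 10, 0, -0.012, 0.0002, 0, 0, 0, 10]'

```text
time: 17.08
tool_pos: [0.5901, 0.2165, 0.1359]
tool_rot: [180.0, -0.1, 19.7]
wrist_force: [0.7, -2.2, 14.9]
gripper_width: 0.243
grip_force: 91.5
```

Converted, -6 mm / 500 = -0.012, -4 mm / 500 = -0.008.

Request:
move_arm --plan '[0, -0.004, 0.0001, 0, 0, 0, 10, 0, -0.008, 0.0002, 0, 0, 0, 10, 0, -0.012, 0.0002, 0, 0, 0, 10]'

```text
time: 17.45
tool_pos: [0.588, 0.2225, 0.1358]
tool_rot: [180.0, -0.1, 19.7]
wrist_force: [-1.2, -0.9, 15.0]
gripper_width: 0.245
grip_force: 91.6
```

Request:
move_arm --plan '[0, -0.004, -0.0002, 0, 0, 0, 10, 0, -0.008, -0.0002, 0, 0, 0, 10, 0, -0.012, -0.0002, 0, 0, 0, 10]'

```text
time: 17.82
tool_pos: [0.5862, 0.2273, 0.136]
tool_rot: [179.9, -0.1, 19.7]
wrist_force: [1.1, -8.8, 16.3]
gripper_width: 0.243
grip_force: 91.2
```

Converted, -6 mm / 500 = -0.012, -4 mm / 500 = -0.008.

Request:
move_arm --plan '[0, -0.004, 0, 0, 0, 0, 10, 0, -0.008, 0, 0, 0, 0, 10, 0, -0.012, 0, 0, 0, 0, 10]'

```text
time: 18.2
tool_pos: [0.5839, 0.2334, 0.1359]
tool_rot: [180.0, -0.1, 19.7]
wrist_force: [-1.1, -2.3, 15.7]
gripper_width: 0.248
grip_force: 91.4
```

Converted, -6 mm / 500 = -0.012, -4 mm / 500 = -0.008.

Request:
move_arm --plan '[0, -0.004, 0, 0, 0, 0, 10, 0, -0.008, 0, 0, 0, 0, 10, 0, -0.012, 0, 0, 0, 0, 10]'

```text
time: 18.58
tool_pos: [0.5817, 0.2394, 0.1358]
tool_rot: [180.0, -0.1, 19.7]
wrist_force: [-0.7, -0.8, 14.6]
gripper_width: 0.244
grip_force: 91.4
```

Converted, -6 mm / 500 = -0.012, -4 mm / 500 = -0.008.

Request:
move_arm --plan '[0, -0.004, 0, 0, 0, 0, 10, 0, -0.008, 0, 0, 0, 0, 10, 0, -0.012, 0, 0, 0, 0, 10]'

```text
time: 18.95
tool_pos: [0.5799, 0.2443, 0.1357]
tool_rot: [179.9, -0.1, 19.7]
wrist_force: [1.1, -8.1, 14.2]
gripper_width: 0.243
grip_force: 90.9
```

Converted, -6 mm / 500 = -0.012, -4 mm / 500 = -0.008.

Request:
move_arm --plan '[0, -0.004, 0, 0, 0, 0, 10, 0, -0.008, 0, 0, 0, 0, 10, 0, -0.012, 0, 0, 0, 0, 10]'

```text
time: 19.32
tool_pos: [0.5777, 0.2503, 0.1356]
tool_rot: [180.0, -0.1, 19.7]
wrist_force: [-0.1, -3.2, 12.4]
gripper_width: 0.243
grip_force: 91.2
```

Converted, -6 mm / 500 = -0.012, -4 mm / 500 = -0.008.

Request:
move_arm --plan '[0, -0.004, 0, 0, 0, 0, 10, 0, -0.008, 0, 0, 0, 0, 10, 0, -0.012, 0, 0, 0, 0, 10]'

```text
time: 19.7
tool_pos: [0.5755, 0.2563, 0.1355]
tool_rot: [180.0, -0.1, 19.7]
wrist_force: [-0.9, -0.3, 11.5]
gripper_width: 0.249
grip_force: 91.2
```

Force is dropping as the strip slopes away, so I'll follow it down a little.

Converted, -6 mm / 500 = -0.012, -4 mm / 500 = -0.008.

Request:
move_arm --plan '[0, -0.004, 0.0004, 0, 0, 0, 10, 0, -0.008, 0.0008, 0, 0, 0, 10, 0, -0.012, 0.001, 0, 0, 0, 10]'

```text
time: 20.08
tool_pos: [0.5735, 0.2616, 0.1351]
tool_rot: [179.9, -0.1, 19.7]
wrist_force: [0.8, -6.0, 12.8]
gripper_width: 0.245
grip_force: 90.9
```

Converted, -6 mm / 500 = -0.012, -4 mm / 500 = -0.008.

Request:
move_arm --plan '[0, -0.004, 0.0002, 0, 0, 0, 10, 0, -0.008, 0.0004, 0, 0, 0, 10, 0, -0.012, 0.0006, 0, 0, 0, 10]'

```text
time: 20.45
tool_pos: [0.5716, 0.2672, 0.1348]
tool_rot: [180.0, -0.1, 19.7]
wrist_force: [-0.3, -3.5, 13.9]
gripper_width: 0.244
grip_force: 91.3
```

Converted, -5 mm / 500 = -0.01, -4 mm / 500 = -0.008.

Request:
move_arm --plan '[0, -0.004, 0.0002, 0, 0, 0, 10, 0, -0.008, 0.0004, 0, 0, 0, 10, 0, -0.01, 0.0006, 0, 0, 0, 10]'

```text
time: 20.82
tool_pos: [0.5698, 0.2724, 0.1346]
tool_rot: [180.0, -0.1, 19.7]
wrist_force: [-1.4, -1.0, 14.1]
gripper_width: 0.246
grip_force: 91.4
```

```bash
python3 f.py
```

```text
21.07 F [-1.3  -0.44 14.16] [0.36 0.59 0.46] z [0.56981 0.27242 0.13463] [-0.106  0.314  0.003]
```

Converted, -4 mm / 500 = -0.008, -2 mm / 500 = -0.004.

Request:
move_arm --plan '[0, -0.004, 0.0002, 0, 0, 0, 10, 0, -0.008, 0.0002, 0, 0, 0, 10, 0, -0.008, 0.0002, 0, 0, 0, 10]'

```text
time: 21.45
tool_pos: [0.5684, 0.2763, 0.1345]
tool_rot: [-180.0, -0.1, 19.7]
wrist_force: [-1.4, 0.1, 14.8]
gripper_width: 0.246
grip_force: 91.4
```

```bash
cat > chk.py <<'E'
from h import *
import sys
a=np.radians(109.75); u=np.array([np.cos(a),np.sin(a)]); n=np.array([u[1],-u[0]])
for nm in ('wrist','top','side'):
    T=tool(); im,d=arm.grab_frame(nm); cal=cam(nm,T) if nm=='wrist' else cam(nm)
    save(sys.argv[1]+nm+'.png',im)
    r,c=np.nonzero(d>0); P=np.full(d.shape+(3,),np.nan); P[r,c]=pts(cal,np.c_[c,r],d[r,c])
    for i in range(6):
        row=[]
        for t in (0,-18,-36):
            p=np.array([.5987,.1927])+u*.018*i+n*t/1000
            m=(np.hypot(P[...,0]-p[0],P[...,1]-p[1])<.005)&(P[...,2]<.075)
            row+=[(np.round(np.median(P[...,2][m])*1000,1) if m.any() else None),int(m.sum())]
        print(nm,i,row)
print(arm.observe()['time'],arm.observe()['wrist_force'])
E
python3 chk.py e1
```

```text
wrist 0 [np.float64(58.3), 136, np.float64(58.2), 133, np.float64(58.4), 123]
wrist 1 [np.float64(58.1), 141, np.float64(58.2), 130, np.float64(58.1), 123]
wrist 2 [np.float64(57.8), 141, np.float64(57.8), 130, np.float64(57.6), 123]
wrist 3 [np.float64(57.5), 138, np.float64(57.5), 131, np.float64(57.4), 50]
wrist 4 [None, 0, None, 0, None, 0]
wrist 5 [None, 0, None, 0, None, 0]
top 0 [np.float64(56.2), 14, np.float64(56.0), 15, np.float64(57.1), 18]
top 1 [np.float64(56.1), 16, np.float64(56.5), 16, np.float64(56.2), 16]
top 2 [np.float64(56.0), 14, np.float64(55.9), 16, np.float64(57.3), 16]
top 3 [np.float64(54.6), 17, np.float64(55.2), 17, np.float64(55.7), 16]
top 4 [np.float64(55.1), 9, np.float64(56.1), 18, np.float64(55.3), 15]
top 5 [None, 0, np.float64(56.1), 16, np.float64(55.3), 14]
side 0 [np.float64(57.3), 11, np.float64(56.0), 7, np.float64(54.8), 13]
side 1 [np.float64(54.7), 13, np.float64(55.5), 10, np.float64(56.3), 13]
side 2 [np.float64(55.4), 10, np.float64(55.1), 11, np.float64(55.6), 10]
side 3 [None, 0, np.float64(54.8), 13, np.float64(54.5), 12]
side 4 [None, 0, np.float64(56.0), 17, np.float64(54.2), 14]
side 5 [None, 0, np.float64(55.0), 16, np.float64(55.1), 14]
21.6 [-0.92002919 -0.69948914 13.68944077]
```

Blue caps 0 to 3 read level with the white rows in the wrist depth, and cap 4 does in the coarser top view. Cap 5 is under the wheel at the home level. Lifting off and returning to above the stand.

Converted, 435 mm / 500 = 0.87, -105 mm / 500 = -0.21, 39.5 degrees / 60 = 0.6583.

Request:
move_arm --plan '[0, 0, -0.03, 0, 0, 0, 10, 0, 0, -0.09, 0, 0, 0, 10, 0, 0, -0.17, 0, 0, 0, 10, -0.054, 0.098, -0.21, 0, 0, 0.1333, 10, -0.108, 0.194, -0.21, 0, 0, 0.2667, 10, -0.16, 0.29, -0.21, 0, 0, 0.4, 10, -0.214, 0.386, -0.21, 0, 0, 0.5333, 10, -0.268, 0.484, -0.21, 0, 0, 0.6583, 10, -0.32, 0.58, -0.21, 0, 0, 0.6583, 10, -0.374, 0.676, -0.21, 0, 0, 0.6583, 10, -0.428, 0.774, -0.21, 0, 0, 0.6583, 10, -0.48, 0.87, -0.21, 0, 0, 0.6583, 10, -0.48, 0.87, -0.17, 0, 0, 0.6583, 10, -0.48, 0.87, -0.136, 0, 0, 0.6583, 10, -0.48, 0.87, -0.136, 0, 0, 0.6583, 10, -0.48, 0.87, -0.136, 0, 0, 0.6583, 10]'

```text
time: 23.6
tool_pos: [0.489, -0.2146, 0.2022]
tool_rot: [180.0, -0.0, -19.8]
wrist_force: [0.8, 0.2, -2.2]
gripper_width: 0.244
grip_force: 89.5
```

```bash
python3 chk.py e2 | grep -v wrist; python3 look.py w5 roller stand
python3 - <<'E'
from h import *
# roller in tool frame: compare handle/fork pixels between first grip (w4) and now
for n in ('w4','w5'):
    z=np.load('/tmp/%s.npz'%n); im=z['im']; hsv=cv2.cvtColor(im,cv2.COLOR_RGB2HSV)
    red=((hsv[...,0]<6)|(hsv[...,0]>174))&(hsv[...,1]>150)&(hsv[...,2]>40)
    r,c=np.nonzero(red); print(n,c.mean(),r.mean(),np.percentile(c,[1,99]),np.percentile(r,[1,99]))
    C=np.array(arm.calibration('wrist')['T_tool_cam']); cal=(*cam('wrist',np.eye(4))[:2],C)
    P=maskpts(cal,red,z['d'])*1000
    for lo in range(-60,25,15):
        k=(P[:,2]>lo)&(P[:,2]<=lo+15)
        if k.sum()>50: print(lo,k.sum(),np.percentile(P[k,1],[3,50,97]).round(1),np.percentile(P[k,0],[50,97]).round(1))
E
```

```text
top 0 [np.float64(56.8), 15, np.float64(56.7), 14, np.float64(58.0), 14]
top 1 [np.float64(57.0), 15, np.float64(57.2), 15, np.float64(58.0), 16]
top 2 [np.float64(56.9), 15, np.float64(56.6), 14, np.float64(56.8), 17]
top 3 [np.float64(56.0), 16, np.float64(56.4), 15, np.float64(56.4), 15]
top 4 [np.float64(56.8), 14, np.float64(56.7), 15, np.float64(56.7), 15]
top 5 [np.float64(55.2), 15, np.float64(56.6), 15, np.float64(56.4), 13]
side 0 [np.float64(57.5), 10, np.float64(56.6), 9, np.float64(56.3), 13]
side 1 [np.float64(56.3), 12, np.float64(56.2), 13, np.float64(57.1), 12]
side 2 [np.float64(56.6), 11, np.float64(55.9), 12, np.float64(56.1), 11]
side 3 [np.float64(56.5), 10, np.float64(55.5), 15, np.float64(56.1), 14]
side 4 [np.float64(55.0), 13, np.float64(56.2), 13, np.float64(55.3), 14]
side 5 [np.float64(55.2), 13, np.float64(54.5), 12, np.float64(54.9), 13]
23.75 [-0.59648311  0.8359418  -3.11346877]
23.8 [ 0.4891 -0.2146  0.2022] [ 1.7999e+02 -6.0000e-02 -1.9750e+01]
  roller 0.91 [431.  70.] 3945 [ 0.5544 -0.3153  0.1286] 0.1453
  roller 0.8 [222. 261.] 2559 [ 0.4661 -0.1103  0.0812] 0.1438
  roller 0.64 [324. 279.] 9899 [ 0.5012 -0.2172  0.2453] 0.2781
red 6225
top z 0.2627583328650042 ((494.0779724121094, -214.9148712158203), (21.957706451416016, 20.566987991333008), 69.28778076171875)
w4 321.8234910277325 281.4908646003263 [289. 354.] [222. 348.]
-60 2756 [-11.8  -1.4   9.2] [13.5 14.9]
-45 1144 [-11.4  -1.1   9.5] [14.3 14.9]
-30 774 [-11.2  -1.1   9.4] [14.3 14.9]
-15 557 [-11.   -1.1   9. ] [14.4 14.9]
0 411 [-10.4  -1.1   8.5] [14.4 14.9]
w5 322.29960031974423 278.75923261390886 [288.   413.46] [ 91. 348.]
-60 2755 [-11.8  -1.1   9.1] [13.5 14.9]
-45 1148 [-11.5  -1.1   9.5] [14.4 15. ]
-30 767 [-11.2  -0.7   9.4] [14.4 15. ]
-15 572 [-11.   -1.1   9.4] [14.3 14.9]
0 401 [-10.3  -1.1   8.4] [14.3 14.8]
```

View pics/w5.png

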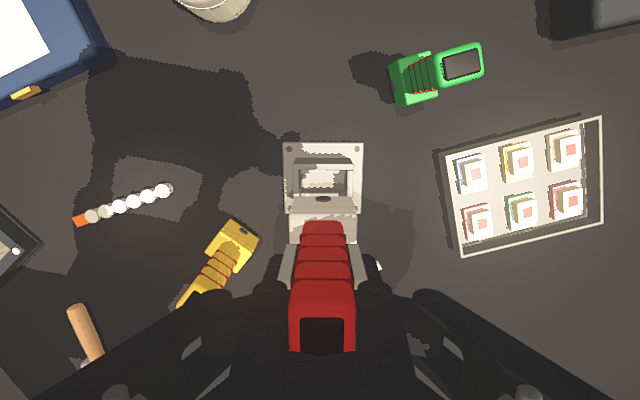

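All six caps are home, the roller hasn't shifted in the grip, and the pocket (323,180) is lined up. Lowering in.

Request:
move_arm --plan '[0, -0.001, 0.06, 0, 0, 0, 10, 0, -0.001, 0.11, 0, 0, 0, 10, 0, -0.001, 0.14, 0, 0, 0, 10, 0, -0.001, 0.16, 0, 0, 0, 10, 0, -0.001, 0.18, 0, 0, 0, 10, 0, -0.001, 0.196, 0, 0, 0, 10, 0, -0.001, 0.196, 0, 0, 0, 10, 0, -0.001, 0.196, 0, 0, 0, 10]'

```text
time: 24.9
tool_pos: [0.4891, -0.2142, 0.1037]
tool_rot: [180.0, -0.0, -19.8]
wrist_force: [-0.6, -0.5, -2.9]
gripper_width: 0.242
grip_force: 89.7
```

Converted, 6.5 mm / 500 = 0.013, 6 mm / 500 = 0.012.

Request:
move_arm --plan '[0, 0, 0.006, 0, 0, 0, 10, 0, 0, 0.012, 0, 0, 0, 10, 0, 0, 0.013, 0, 0, 0, 10, 0, 0, 0.013, 0, 0, 0, 10]'

```text
time: 25.4
tool_pos: [0.4888, -0.2141, 0.0969]
tool_rot: [-180.0, 0.0, -19.8]
wrist_force: [0.7, -0.6, -3.3]
gripper_width: 0.248
grip_force: 89.9
```

Converted, 1 mm / 500 = 0.002, 0.5 mm / 500 = 0.001.

Request:
move_arm --plan '[0, 0, 0.001, 0, 0, 0, 10, 0, 0, 0.002, 0, 0, 0, 10, 0, 0, 0.002, 0, 0, 0, 10]'

```text
time: 25.78
tool_pos: [0.489, -0.2142, 0.0968]
tool_rot: [180.0, -0.0, -19.8]
wrist_force: [-3.8, 0.9, 15.4]
gripper_width: 0.245
grip_force: 92.4
```

Converted, -0.8 mm / 500 = -0.0016.

Request:
move_arm --plan '[0, 0, -0.0016, 0, 0, 0, 10, 0, 0, -0.0016, 0, 0, 0, 10, 0, 0, -0.0016, 0, 0, 0, 30, 0, 0, -0.0016, 0, 0, 0, 60, 0, 0, -0.0016, 0, 0, 0, 85, 0, 0, -0.0016, 0, 0, 0, 85, 0, 0, -0.0016, 0, 0, 0, 85, 0, 0, -0.0016, 0, 0, 0, 85]'

```text
time: 26.78
tool_pos: [0.4889, -0.2141, 0.0967]
tool_rot: [-180.0, -0.0, -19.8]
wrist_force: [-0.4, -0.4, -0.0]
gripper_width: 0.991
grip_force: 0.0
```

Converted, -150 mm / 500 = -0.3, -110 mm / 500 = -0.22.

Request:
move_arm --plan '[0, 0, -0.06, 0, 0, 0, 85, 0, 0, -0.13, 0, 0, 0, 85, 0, 0, -0.22, 0, 0, 0, 85, 0, 0, -0.3, 0, 0, 0, 85, 0, 0, -0.3, 0, 0, 0, 85, 0, 0, -0.3, 0, 0, 0, 85]'

```text
time: 27.52
tool_pos: [0.4885, -0.2139, 0.2462]
tool_rot: [-180.0, 0.0, -19.8]
wrist_force: [-0.3, 0.3, -0.8]
gripper_width: 0.997
grip_force: 0.0
```

```bash
python3 look.py w6 roller; python3 chk.py e3 | grep -E "top|[0-9]\.[0-9]* \["
```

```text
27.575 [ 0.4885 -0.2139  0.2462] [-1.7998e+02  9.0000e-02 -1.9770e+01]
  roller 0.84 [321. 192.] 2067 [ 0.4973 -0.215   0.1472] 0.1609
  roller 0.8 [413.  74.] 2557 [ 0.5545 -0.3155  0.1281] 0.1456
  roller 0.61 [239. 238.] 1595 [ 0.4654 -0.111   0.0625] 0.2614
red 1010
top z 0.15786723746916614 ((489.50665283203125, -213.4615478515625), (21.389957427978516, 28.924076080322266), 70.48609161376953)
top 0 [np.float64(58.4), 15, np.float64(57.7), 16, np.float64(58.3), 15]
top 1 [np.float64(57.4), 16, np.float64(57.4), 15, np.float64(57.9), 17]
top 2 [np.float64(56.1), 13, np.float64(56.0), 14, np.float64(56.6), 16]
top 3 [np.float64(56.7), 14, np.float64(56.6), 16, np.float64(56.6), 15]
top 4 [np.float64(58.0), 14, np.float64(56.4), 16, np.float64(56.2), 16]
top 5 [np.float64(56.0), 14, np.float64(56.9), 17, np.float64(56.7), 15]
27.775 [-0.44791739  0.57202965 -0.01015805]
```

View pics/w6.png

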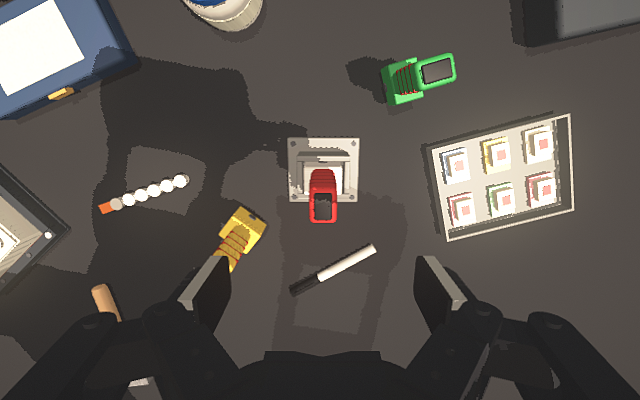

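The roller stands upright in its stand at about (322,195), with its top at the same height (0.158 m) as before the job. The caps are home and nothing else has moved.

```bash
python3 -c "
from bench import arm; print(arm.sign_off())"
```

```text
the job is handed in; nothing more can be done
None
```

Job handed in at about 28 s of the 72 s allowed: all six blue caps measure level with the white ones, pressed at about 22 N at most in the readings taken, and the roller stands upright and released in its stand; the sign-off gave no verdict.

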